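Set up the bench churn: pan under, spindle through both bushings

TASK

Set up the churn: slide the empty steel pan along the counter, without lifting or tipping it, until it is centred under the churn's two bushings, then take the spindle by its black grip out of its wooden stand and thread it from above through the upper bushing and then the lower one. Finish still holding the spindle by its grip, upright and still, with its lower end hanging inside the pan, below the rim but clear of the pan, and the grip held up off the upper bushing by about the width of a finger. Do not disturb the clay cups, the tumbler, the jar or the small dish.

Things in the scene. Friction and masses are not known exactly. Their poses are not given: they have to be found in the camera images.
- churn: fixed teal churn stand; origin on the counter right below the axis of its two bushings. Two level arms, 44 mm wide, at heights 80-95 and 130-145 mm, reach along its -x from the column (54 mm across, at x = 105 mm) to 22 mm past the axis. Base 12 mm high, 110 mm wide, x 85 to 280 mm; motor and drive cover x 90 to 263 mm, up to 179 mm high. Above the bushings and under the arms it is clear
- upper_bushing (a point): centre of the mouth of the upper bushing (brass ring on the top face of the upper arm), height 145 mm; vertical through hole 15 mm across and 15 mm long
- lower_bushing (a point): centre of the mouth of the lower bushing (top face of the lower arm), height 95 mm, straight below the upper one; vertical through hole 15 mm across and 15 mm long
- pan: loose open round steel pan, straight wall, 130 mm outside diameter (rim bead 134 mm), 50 mm high, wall 3 mm, floor 4 mm thick, about 0.35 kg; slides on the counter when pushed, fits under the lower arm; origin at the centre of its underside
- rack: fixed wooden spindle stand, foot 90 x 100 mm, top plate 70 x 76 mm with its upper face 140 mm above the counter; the spindle hangs by its grip in the 15 mm hole at the plate's centre and lifts straight out; origin at the centre of its underside
- spindle: loose upright spindle, 0.15 kg: steel rod 12 mm across, 130 mm long, its lower end tapering over 8 mm to 5 mm across; above it a round black grip 23 mm across, 50 mm tall (180 mm in all). Origin at its lower tip, z up along the rod. At the start it hangs with its tip 10 mm and its grip 140 to 190 mm above the counter
- spindle_tip (a point): lower tip of the spindle, on its axis
- spindle_collar (a point): underside of the black grip, on the spindle's axis, 130 mm above the tip; this shoulder is wider than the bushings' holes
- cup_b: bystander: upturned terracotta cup, 72 mm across the foot, 100 mm tall; origin at the centre of its underside
- cup_c: bystander: upturned terracotta cup, 72 mm across the foot, 100 mm tall; origin at the centre of its underside
- cup_d: bystander: upturned terracotta cup, 72 mm across the foot, 100 mm tall; origin at the centre of its underside
- cup_e: bystander: upturned terracotta cup, 72 mm across the foot, 100 mm tall; origin at the centre of its underside
- tumbler: bystander: open metal tumbler, 66 mm across the rim, 85 mm tall; origin at the centre of its underside
- dish: bystander: small low metal bowl, 80 mm across the rim, 30 mm tall; origin at the centre of its underside
- jar: bystander: amber glass jar with red cap, 64 mm across, 90 mm tall; origin at the centre of its underside
Things that resemble listed ones, but are neither listed nor needed, are in the scene too. There is more than one size of the spindle; the one meant has the size given above.

How it is judged (in metres and radians):
On the way, in this order (a step that is already met when the one before it is completed fails the run):
1. the pan stands flat, centred under the bushings (horizontal distance between pan and lower_bushing below 0.02 m and height (world z) of pan below 0.006 m and angle between pan's own z axis and vertical below 0.08 rad), for 0.2 s.
2. the spindle's tip has come down through the upper bushing (horizontal distance between spindle_tip and upper_bushing below 0.008 m and z of spindle_tip in the frame of churn below 0.13 m), for 0.04 s.
3. the spindle spans both bushings, tip inside the pan, grip off the upper bushing (horizontal distance between spindle_tip and lower_bushing below 0.006 m and horizontal distance between spindle_collar and upper_bushing below 0.006 m and angle between spindle_tip's own z axis and vertical below 0.1 rad and z of spindle_tip in the frame of churn below 0.047 m and z of spindle_collar in the frame of churn above 0.15 m), for 0.2 s.
At the end, for the whole second after the job is handed in: Held for a second: fingers grip the spindle; it is still, upright, within 6 mm of the axis of both bushings, tip under 47 mm above the counter, grip's underside at least 5 mm above the upper bushing, not touching the pan; the pan stands flat, centred within 20 mm of that axis (all of step 1 and all of step 3 and linear speed of spindle below 0.02 m/s and contact force between the fingers and spindle above 1 N and contact force between spindle and pan below 0.5 N); the arm keeps its last pose, push and grip.
It fails at once if the pan is lifted off the counter or tipped (height (world z) of pan above 0.015 m or angle between pan's own z axis and vertical above 0.25 rad).
It fails at once if a cup, the tumbler, the jar or the dish is shifted by more than 30 mm or tipped (distance of any of cup_b, cup_c, cup_d, cup_e, tumbler, jar, dish from where it was at the start of the episode above 0.03 m or angle between any of cup_b, cup_c, cup_d, cup_e, tumbler, jar, dish's own z axis and vertical above 0.4 rad).
It also fails if it takes over 72 s, if anything falls off the work surface, if the arm or the gripper's body presses on something with over 40 N, if the wrist force passes 120 N, or if a joint passes its speed limit or range.

ROBOT

A 6-joint arm with a two-finger parallel gripper is mounted at the origin on the work surface. World frame = base frame: x ahead of the robot, y to its left, z up, the work surface at z = 0. Lengths are in m, angles in degrees, forces in N, time in s.
With the tool pointing down it reaches from about 0.3 to 1 m from the base axis. Payload 5.1 kg.
Tool frame: the origin (TCP) lies between the finger pads; the fingertips stand 14 mm ahead of it and the grasp point (between the pads) lies 5 mm behind it; z points along the fingers, y is the line along which they close (so a half turn about z gives the same grasp; the last joint's range is limited). The gripper opens to 95 mm and grips with 3 to 60 N. Pads are 20 mm wide; open, the fingers measure 119 mm over their backs; the gripper's body (75 mm by 180 mm) begins 59 mm behind the grasp point.
Start: joints at [72.445, 7.093, 94.555, -0, 78.352, -4.733], TCP at [0.144, 0.634, 0.229] pointing down, gripper open.
Joint ranges: [-149.61, 149.61], [-58.7, 133.49], [1.44, 155.28], [-77.14, 257.14], [18.33, 153.61], [-166.67, 166.67]. Speed limits (degrees/s): [147.25, 147.25, 180, 180, 180, 180].

INTERFACE

Orientations are given as a 3x3 rotation matrix whose columns are the frame's x, y, z axes.
In Python, from cell import env, monitor, cams gives the robot as it stands. Calls block until the motion is done:
- env.movep(position, orientation): joint-space move of the TCP to a pose.
- env.move_l(position, feed=0.15, rotation=None): straight line of the TCP; rotation=None keeps the orientation; feed is the mean speed in m/s.
- env.movej(angles): joint-space move.
- env.command_gripper(opening, f_grip=None): finger opening in m; f_grip is the grip in N (None keeps the last); returns when the fingers have stopped.
- env.sleep(seconds).
- env.ik(position, orientation): joint angles nearest the present ones, or None.
- monitor.get_state(): the state.
- cams.grab_frame(name): name is "side" or "top"; returns (picture, depth): 480x640x3 uint8, red, green, blue; 480x640 float32, m along the optical axis (not along the pixel's ray), 0 where there is no reading.
- cams.camera_info(name): a dict with "fx", "fy", "cx", "cy" (pixels), "D" ([k1, k2, p1, p2, k3] as OpenCV has them; the pictures are not rectified), "world_from_camera" (4x4, takes a point from camera to world coordinates). Camera axes: x right, y up, looking along -z (the intrinsics and any distortion apply to the point x, -y, -z); pixel columns grow to the right and rows downward; lengths in m; the calibration is good to about 2 mm. A picture is of the moment at which its call begins. camera_info takes no time and is no camera call.
A pose or a line that the arm cannot do raises env.PlanningError and nothing moves.
- env.close_job(): hands the job in; it is judged then, once.
The state is a dict: "clock": time; "joint_positions": joint angles; "joint_vel": joint speeds; "joint_efforts": joint torques, N m; "tcp_pos": TCP position; "eef_rot": TCP orientation; "contact_force": force on the tool from outside, world axes, zero at the start; "moment": the same for the moment, N m; "opening": finger opening in m; "gripper_force": force on a finger pad.
Only numpy, scipy, OpenCV 4.12 (cv2) and the standard library are available. Lean on these libraries where they do the work, as an engineer would, in place of code of your own. Each camera call takes 0.05 s, during which the arm holds its last target. There are 200 camera calls.

## Working session

There is one attempt and no reset: what is moved stays moved. The work goes in short steps, each a Python script; the robot and the scene stay as the last script left them, time stands still between calls to the robot, and variables do not carry over. Pictures are saved under pics/ and viewed, at most 10 in all, crops included, and the job is handed in when it is done.

```bash
ls; mkdir -p pics; python3 - <<'E'
from cell import env,monitor,cams
import cv2,numpy as np
for n in("top","side"):
    p,d=cams.grab_frame(n); cv2.imwrite(f"pics/{n}0.png",p[:,:,::-1]); np.save(f"pics/{n}0.npy",d)
    i=cams.camera_info(n); print(n,{k:np.round(v,4).tolist() for k,v in i.items()})
print(monitor.get_state()["clock"],np.round(monitor.get_state()["eef_rot"],3).tolist())
E
```

```text
pics
top {'fx': 435.34, 'fy': 435.34, 'cx': 320.0022, 'cy': 237.3335, 'D': [-0.0948, 0.0, 0.0, 0.0, 0.0], 'world_from_camera': [[0.0141, 0.9888, -0.1487, 0.3956], [-0.9999, 0.0133, -0.006, 0.0099], [-0.0039, 0.1488, 0.9889, 1.1696], [0.0, 0.0, 0.0, 1.0]]}
side {'fx': 499.5266, 'fy': 499.5266, 'cx': 321.9455, 'cy': 241.0252, 'D': [-0.0288, 0.0, 0.0, 0.0, 0.0], 'world_from_camera': [[-0.9885, 0.0694, -0.1346, 0.4014], [-0.1496, -0.5844, 0.7976, 0.933], [-0.0233, 0.8085, 0.588, 0.7843], [0.0, 0.0, 0.0, 1.0]]}
0.1 [[-0.975, 0.222, -0.001], [0.222, 0.975, -0.002], [0.0, -0.002, -1.0]]
```

View pics/top0.png

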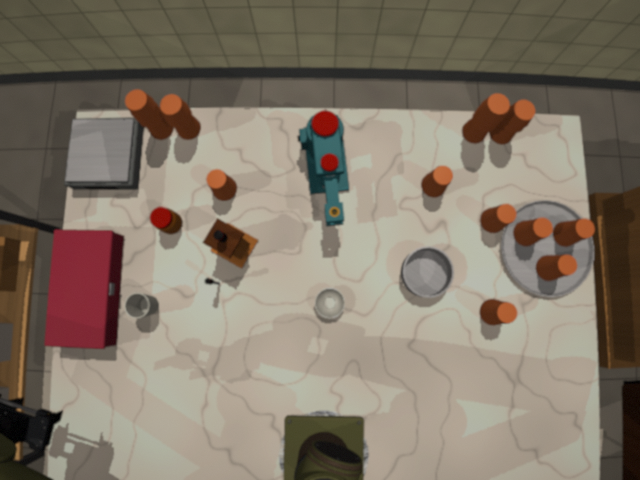

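View pics/side0.png

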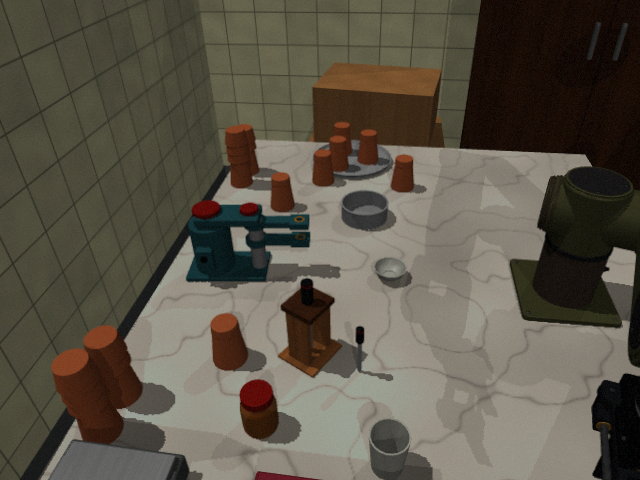

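The top view shows the churn's brass ring at about (334,211), the pan at (427,272), the dish at (329,305), and the rack with a black grip at about (219,238). A smaller black-topped rod stands free at (211,282). In the side view these are the rings at (300,219) and (302,238), the pan at (365,210), the rack grip at (307,290) and the small rod at (360,345).

There are two spindle candidates: rack (219,238) and the free rod (211,282). The rack one fits, because it hangs in the stand and has the wide grip. I'll confirm this in an enlarged crop.

```bash
cat > h.py <<'E'
import cv2,numpy as np
from cell import env,monitor,cams
def ray(n,u,v):
    i=cams.camera_info(n);K=np.array([[i["fx"],0,i["cx"]],[0,i["fy"],i["cy"]],[0,0,1]])
    q=cv2.undistortPoints(np.array([[[u,v]]],float),K,np.array(i["D"]))[0,0]
    T=np.array(i["world_from_camera"]);return T[:3,3],T[:3,:3]@np.array([q[0],-q[1],-1.])
def plane(n,u,v,z):
    o,d=ray(n,u,v);return o+d*(z-o[2])/d[2]
def pt(n,u,v,dep):
    o,d=ray(n,u,v);return o+d*dep
def tri(a,b):
    (o1,d1),(o2,d2)=ray("top",*a),ray("side",*b)
    s=np.linalg.lstsq(np.c_[d1,-d2],o2-o1,rcond=None)[0];p,q=o1+d1*s[0],o2+d2*s[1]
    return (p+q)/2,np.linalg.norm(p-q)
def proj(n,P):
    i=cams.camera_info(n);T=np.linalg.inv(i["world_from_camera"]);c=(T@np.r_[P,1])[:3]*[1,-1,-1]
    K=np.array([[i["fx"],0,i["cx"]],[0,i["fy"],i["cy"]],[0,0,1]])
    return cv2.projectPoints(c[None],np.zeros(3),np.zeros(3),K,np.array(i["D"]))[0][0,0]
def cloud(n,D):
    h,w=D.shape;i=cams.camera_info(n);K=np.array([[i["fx"],0,i["cx"]],[0,i["fy"],i["cy"]],[0,0,1]])
    g=np.stack(np.meshgrid(np.arange(w),np.arange(h)),-1).reshape(-1,1,2).astype(float)
    q=cv2.undistortPoints(g,K,np.array(i["D"]))[:,0];T=np.array(i["world_from_camera"])
    return (np.c_[q[:,0],-q[:,1],-np.ones(len(q))]*D.reshape(-1,1)@T[:3,:3].T+T[:3,3]).reshape(h,w,3)
E
python3 - <<'E'
from h import *
t=cv2.imread("pics/top0.png");s=cv2.imread("pics/side0.png")
def crop(im,u,v,w,h,f):return cv2.resize(im[v:v+h,u:u+w],None,fx=f,fy=f,interpolation=cv2.INTER_CUBIC)
a=np.hstack([crop(t,190,210,80,60+30,5)[:300*2-150],crop(s,270,270,80,90,5)])
b=np.hstack([crop(t,310,190,50,30,8)[:,:400],crop(s,260,205,50,30,8)])[:150+90]
cv2.imwrite("pics/c1.png",cv2.resize(np.vstack([a,b[:150]])if 0 else a,None,fx=.78,fy=.78) if 0 else np.vstack([cv2.resize(a,(640,360)),cv2.resize(b,(640,192))]))
for n in("top","side"):
    D=np.load(f"pics/{n}0.npy");C=cloud(n,D);im=(t if n=="top" else s).astype(int)
    z=C[...,2];B,G,R=im[...,0],im[...,1],im[...,2];ok=(D>0)&(C[...,0]<1.0)&(C[...,0]>.25)&(abs(C[...,1])<.65)
    def rep(k,m):
        nn,l,st,c=cv2.connectedComponentsWithStats((m&ok).astype(np.uint8))
        for j in range(1,nn):
            if st[j,4]>8:P=C[l==j];print(n,k,c[j].round(1),st[j,4],P.min(0).round(3),P.max(0).round(3),np.median(P,0).round(3))
    rep("black",(im.max(2)<45)&(z>.05)&(z<.25)&(C[...,1]>0))
    rep("tealtop",(z>.135)&(z<.155)&(G>R+10))
    rep("cup",(z>.085)&(R>B*2)&(z<.115))
    rep("pan/dish",(z>.02)&(z<.06)&(abs(R-B)<40)&(C[...,1]<.1))
    rep("platetop",(z>.13)&(z<.15)&(R>B+20)&(C[...,1]>.1)&(C[...,1]<.35))
    rep("jar/tumb",(z>.07)&(z<.1)&(C[...,1]>.3))
E
```

```text
top black [307.6 145.5] 76 [0.792 0.041 0.051] [0.811 0.068 0.125] [0.805 0.052 0.077]
top black [321.7 175.5] 19 [0.696 0.001 0.093] [0.711 0.023 0.163] [0.701 0.016 0.153]
top black [220.4 237.1] 125 [0.526 0.239 0.136] [0.555 0.26  0.194] [0.543 0.247 0.185]
top black [209. 281.] 17 [0.44  0.281 0.094] [0.446 0.291 0.122] [0.443 0.284 0.119]
top black [108.3 328.5] 22 [0.303 0.557 0.051] [0.337 0.561 0.064] [0.316 0.559 0.057]
top black [107.7 340.1] 14 [0.278 0.558 0.051] [0.298 0.564 0.061] [0.29  0.56  0.055]
top tealtop [309.3 130.4] 76 [0.793 0.039 0.135] [0.851 0.055 0.147] [0.82  0.047 0.139]
top tealtop [340.5 127.6] 51 [ 0.805 -0.035  0.135] [ 0.853 -0.027  0.144] [ 0.831 -0.03   0.138]
top tealtop [332.  196.7] 603 [ 0.589 -0.038  0.135] [0.708 0.023 0.155] [ 0.651 -0.011  0.143]
top cup [154.4 119.9] 148 [0.851 0.444 0.085] [0.907 0.502 0.115] [0.863 0.457 0.096]
top cup [182.7 121. ] 140 [0.85  0.365 0.085] [0.891 0.425 0.115] [0.859 0.379 0.097]
top cup [481.  124.7] 139 [ 0.85  -0.441  0.086] [ 0.893 -0.384  0.115] [ 0.858 -0.401  0.098]
top cup [509.  125.8] 128 [ 0
[... 5064 characters left out ...]
0.048  0.02 ] [0.437 0.034 0.033] [ 0.397 -0.025  0.026]
side platetop [305.6 304.7] 737 [0.501 0.213 0.131] [0.595 0.302 0.143] [0.548 0.266 0.14 ]
side jar/tumb [222.9 334.8] 302 [0.681 0.3   0.07 ] [0.73  0.317 0.1  ] [0.702 0.31  0.088]
side jar/tumb [117.7 370.2] 321 [0.85  0.377 0.07 ] [0.887 0.436 0.1  ] [0.861 0.421 0.09 ]
side jar/tumb [256.4 395.5] 911 [0.578 0.402 0.07 ] [0.634 0.459 0.093] [0.604 0.436 0.089]
side jar/tumb [ 91.5 408.6] 444 [0.851 0.455 0.07 ] [0.908 0.518 0.1  ] [0.863 0.505 0.091]
side jar/tumb [389.4 437.4] 609 [0.349 0.446 0.07 ] [0.413 0.511 0.089] [0.381 0.473 0.08 ]
side jar/tumb [277.7 476.5] 304 [0.48  0.559 0.077] [0.573 0.574 0.085] [0.543 0.565 0.081]
```

View pics/c1.png

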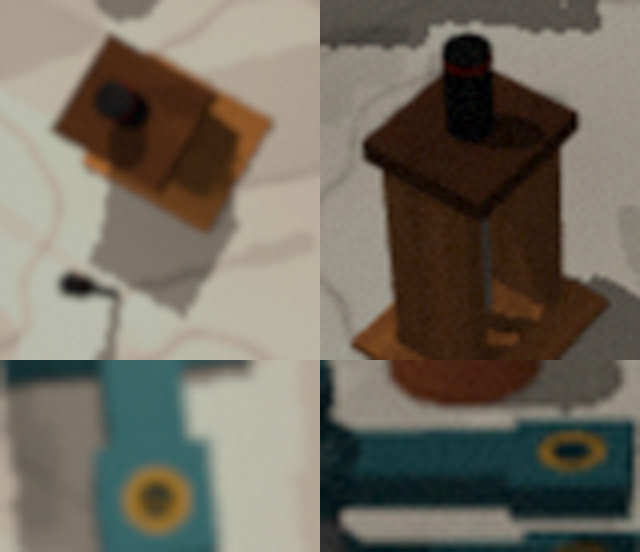

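The crop confirms it: the rack spindle's thick, red-banded grip tops out at about 0.19 m, while the free rod is only 0.12 m tall and thin. Brass ring at top (334.5,212), side (299.4,219). Next I'll measure precisely, and in the same run push the pan with both fingers as a cradle.

```bash
cat >> h.py <<'E'
def brass(n,im,D):
    C=cloud(n,D);z=C[...,2];B,G,R=[im[...,k].astype(int) for k in (2,1,0)]
    m=((R>B+25)&(R>G)&(z>.135)&(z<.16)&(abs(C[...,0]-.615)<.04)&(abs(C[...,1]+.02)<.04)).astype(np.uint8)
    c=max(cv2.findContours(m,cv2.RETR_EXTERNAL,cv2.CHAIN_APPROX_NONE)[0],key=len)
    (u,v),_=cv2.minEnclosingCircle(c) if n=="top" else (cv2.fitEllipse(c)[0],0)
    return u,v
def grip(n,im,D,xy,zlo,zhi):
    C=cloud(n,D);m=(C[...,2]>zlo)&(C[...,2]<zhi)&(np.hypot(C[...,0]-xy[0],C[...,1]-xy[1])<.03)&(im.max(2)<60)
    v,u=np.where(m);return C[m],u,v
def pan(im,D,z=(.042,.056),box=(.35,.75,-.4,.1)):
    C=cloud("top",D);m=(C[...,2]>z[0])&(C[...,2]<z[1])&(C[...,0]>box[0])&(C[...,0]<box[1])&(C[...,1]>box[2])&(C[...,1]<box[3])
    m&=(abs(im[...,0].astype(int)-im[...,2])<40)
    nn,l,st,_=cv2.connectedComponentsWithStats(m.astype(np.uint8),connectivity=8)
    P=C[l==1+st[1:,4].argmax()][:,:2];(c,r)=cv2.minEnclosingCircle((P*1000).astype(np.float32))
    return np.array(c)/1000,r/1000
E
python3 - <<'E'
from h import *
t=cv2.imread("pics/top0.png")[:,:,::-1];s=cv2.imread("pics/side0.png")[:,:,::-1]
Dt,Ds=np.load("pics/top0.npy"),np.load("pics/side0.npy")
bt,bs=brass("top",t,Dt),brass("side",s,Ds);P,e=tri(bt,bs)
print("brass",bt,bs,P,e,plane("top",*bt,.145),plane("side",*bs,.145))
for n,im,D in(("top",t,Dt),("side",s,Ds)):
    G,u,v=grip(n,im,D,(.543,.25),.183,.2);print(n,"grip top",len(G),np.median(G,0),(G.min(0)+G.max(0))/2,u.mean(),v.mean(),plane(n,u.mean(),v.mean(),.19))
    C=cloud(n,D);G=C[(C[...,2]>.137)&(C[...,2]<.143)&(abs(C[...,0]-.545)<.06)&(abs(C[...,1]-.25)<.06)]
    print("plate",cv2.minAreaRect((G[:,:2]*1000).astype(np.float32)))
print("pan",pan(t,Dt))
C=cloud("top",Dt);G=C[(C[...,2]>.14)&(C[...,2]<.15)&(C[...,0]>.585)&(C[...,0]<.70)&(abs(C[...,1])<.06)];print("arm",cv2.minAreaRect((G[:,:2]*1000).astype(np.float32)))
# reachability
b=P;u=np.array([*(b[:2]-pan(t,Dt)[0]),0]);u/=np.linalg.norm(u);a=np.radians(15)
z=u*np.sin(a)-np.array([0,0,np.cos(a)])
for sg in(1,-1):
    y=sg*np.cross([0,0,1],u);R=np.c_[np.cross(y,z),y,z]
    for q in((pan(t,Dt)[0]-.1*u[:2]),b[:2]-.075*u[:2]):print(sg,env.ik([*q,.026],R))
for yaw in range(-90,91,45):
    c,s_=np.cos(np.radians(yaw)),np.sin(np.radians(yaw));R=np.array([[-c,s_,0],[s_,c,0],[0,0,-1.]])
    print(yaw,[None if q is None else np.round(q,0).tolist() for q in(env.ik([.543,.25,.163],R),env.ik([.543,.25,.33],R),env.ik([b[0],b[1],.33],R),env.ik([b[0],b[1],.185],R))])
E
```

```text
brass (334.0, 211.39999389648438) (298.8227233886719, 218.61691284179688) [ 0.61398414 -0.01661824  0.14410186] 0.001316415068265125 [ 0.61312279 -0.01664471  0.145     ] [ 0.61437193 -0.01543282  0.145     ]
top grip top 80 [0.54564823 0.24999354 0.18790906] [0.54678249 0.25021297 0.18833303] 218.1375 234.7125 [0.54583148 0.24934373 0.19      ]
plate ((546.6063232421875, 250.29931640625), (77.55220031738281, 70.12608337402344), 61.69965362548828)
side grip top 93 [0.5470494  0.25584318 0.18759248] [0.54686038 0.2537939  0.18695248] 306.1505376344086 283.16129032258067 [0.5464365 0.2588151 0.19     ]
plate ((549.0345458984375, 252.93115234375), (77.01325988769531, 72.63714599609375), 61.42974090576172)
pan (array([ 0.47894632, -0.26408804]), 0.06741541290283203)
arm ((646.603759765625, -9.71630859375), (116.91024780273438, 43.01068878173828), 11.541199684143066)
1 [-51.66376785  10.60564205 112.82799671  15.44683721  63.40691127
 149.18078322]
1 None
-1 [-51.66376785  10.60564205 112.82799671  15.44683721  63.40691127
 -30.81921678]
-1 [-20.46573182   9.3185165  114.32170639  18.10052193  55.55164351
  -2.03728681]
-90 [[20.0, 3.0, 105.0, -0.0, 72.0, -160.0], [20.0, -2.0, 94.0, -0.0, 88.0, -160.0], None, None]
-45 [[20.0, 3.0, 105.0, -0.0, 72.0, -115.0], [20.0, -2.0, 94.0, -0.0, 88.0, -115.0], [-7.0, 0.0, 92.0, -0.0, 88.0, -142.0], [-7.0, 4.0, 102.0, -0.0, 74.0, -142.0]]
0 [[20.0, 3.0, 105.0, -0.0, 72.0, -70.0], [20.0, -2.0, 94.0, -0.0, 88.0, -70.0], [-7.0, 0.0, 92.0, -0.0, 88.0, -97.0], [-7.0, 4.0, 102.0, -0.0, 74.0, -97.0]]
45 [[20.0, 3.0, 105.0, -0.0, 72.0, -25.0], [20.0, -2.0, 94.0, -0.0, 88.0, -25.0], [-7.0, 0.0, 92.0, -0.0, 88.0, -52.0], [-7.0, 4.0, 102.0, -0.0, 74.0, -52.0]]
90 [[20.0, 3.0, 105.0, -0.0, 72.0, 20.0], [20.0, -2.0, 94.0, -0.0, 88.0, 20.0], [-7.0, 0.0, 92.0, -0.0, 88.0, -7.0], [-7.0, 4.0, 102.0, -0.0, 74.0, -7.0]]
```

```bash
python3 - <<'E'
from h import *
b=np.array([.6138,-.0162]);p=np.array([.479,-.264]);u=np.array([*(b-p),0]);u/=np.linalg.norm(u);a=np.radians(15)
z=u*np.sin(a)-np.array([0,0,np.cos(a)]);y=-np.cross([0,0,1],u);R=np.c_[np.cross(y,z),y,z]
S=np.r_[p,.026]-.098*u
env.command_gripper(.04,20)
t=monitor.get_state()["tcp_pos"];env.move_l([t[0],t[1],.36],feed=.3)
env.movep(S+[0,0,.25],R)
env.move_l(S,feed=.15)
print(monitor.get_state()["clock"],monitor.get_state()["contact_force"])
env.move_l(np.r_[p,.026]-.07*u+.06*u,feed=.05)
print(monitor.get_state()["contact_force"])
im,D=cams.grab_frame("top");cv2.imwrite("pics/p1.png",im[:,:,::-1])
print(pan(im,D,box=(.35,.75,-.4,.03)),monitor.get_state()["tcp_pos"],u)
E
```

```text
7.125 [1.17517508 0.69979264 0.08749414]
[-0.88098397 -1.48828195  0.03027184]
(array([ 0.51088641, -0.20719582]), 0.06776046752929688) [ 0.47419923 -0.27283719  0.02600546] [0.47785834 0.87843691 0.        ]
```

View pics/p1.png

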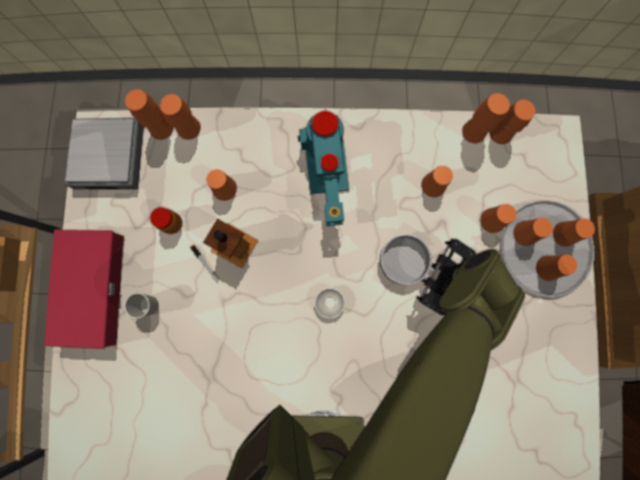

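The two fingers cradle the pan, now at top (405,260). The free decoy rod has fallen and lies beside the rack at (204,262), which is harmless. Continuing the push.

```bash
python3 - <<'E'
from h import *
b=np.array([.6138,-.0162]);u=np.array([0.47785834,0.87843691,0])
env.move_l(np.r_[b,.026]-.0752*u,feed=.06);env.sleep(.2)
print(monitor.get_state()["contact_force"],monitor.get_state()["tcp_pos"])
env.move_l(np.r_[b,.026]-.15*u,feed=.15)
t=monitor.get_state()["tcp_pos"];env.move_l([t[0],t[1],.36],feed=.25)
yaw=np.radians(45);c,s=np.cos(yaw),np.sin(yaw)
im,D=cams.grab_frame("top");im2,D2=cams.grab_frame("side");cv2.imwrite("pics/p2.png",np.vstack([cv2.resize(im[150:350,180:480,::-1],None,fx=1.5,fy=1.5),cv2.resize(im2[180:380,200:500,::-1],None,fx=1.5,fy=1.5)]))
for n,i,d in(("top",im,D),("side",im2,D2)):
    C=cloud(n,d);m=(C[...,2]>.042)&(C[...,2]<.056)&(np.hypot(C[...,0]-b[0],C[...,1]-b[1])<.1)
    P=C[m];print(n,P.min(0),P.max(0),len(P))
    G,gu,gv=grip(n,i,d,(.546,.25),.183,.2);print(len(G),(G.min(0)+G.max(0))/2)
print(monitor.get_state()["clock"])
E
```

```text
[-1.28033066 -0.48480555 -0.30172769] [ 0.5778503  -0.08230586  0.02600598]
top [ 0.54936181 -0.08241753  0.04262232] [0.67903681 0.04661981 0.05331179] 282
74 [0.5466133  0.24958068 0.18832141]
side [ 0.55111101 -0.0795741   0.04200449] [0.70958363 0.0546681  0.05313441] 290
96 [0.54814102 0.25509492 0.18710116]
15.2833
```

View pics/p2.png

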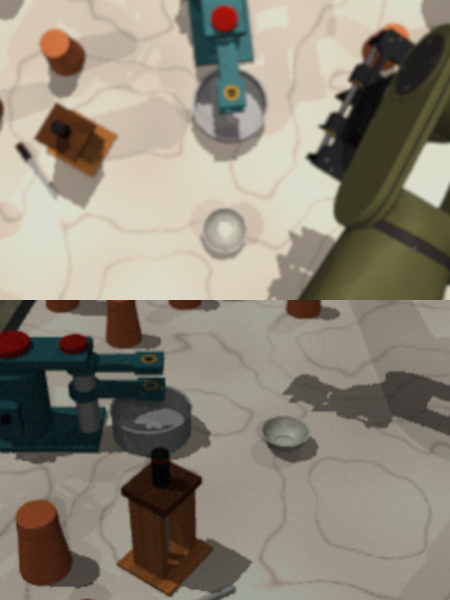

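The pan is centred under the arm at about (0.614,-0.018), the bushing axis being (0.614,-0.016), and the rack and spindle are undisturbed (grip in crop at top (60,130), side (160,467)). Next is the grasp.

```bash
python3 - <<'E'
from h import *
R=np.array([[-1.,0,0],[0,1,0],[0,0,-1]]);g=[.547,.251]
env.command_gripper(.07)
env.movep([*g,.33],R);env.move_l([*g,.163],feed=.12)
env.command_gripper(0,30)
s=monitor.get_state();print(s["opening"],s["gripper_force"],s["contact_force"])
env.move_l([*g,.20],feed=.06);print(monitor.get_state()["contact_force"])
env.move_l([*g,.34],feed=.12)
env.movep([.6138,-.0162,.34],R);env.sleep(.3)
s=monitor.get_state();print(s["opening"],s["gripper_force"],s["contact_force"],s["clock"],s["tcp_pos"])
o=[]
for n in("top","side"):
    im,D=cams.grab_frame(n);np.save(f"pics/g_{n}.npy",D);cv2.imwrite(f"pics/g_{n}.png",im[:,:,::-1])
    w,h=(300,240);c=proj(n,[.614,-.016,.2]).astype(int);print(n,c)
    o.append(cv2.resize(im[c[1]-70:c[1]+50,c[0]-65:c[0]+65,::-1],None,fx=3,fy=3,interpolation=cv2.INTER_CUBIC))
cv2.imwrite("pics/g.png",np.hstack(o))
E
```

```text
0.02237095668072997 29.998700138658023 [-0.38311722 -0.67652563  0.51221167]
[ 0.88003702 -0.14568381 -0.81513185]
0.02258624116380696 29.998057582888578 [-0.24157631 -0.22134157 -1.60070057] 23.3083 [ 0.61377615 -0.01512814  0.3400466 ]
top [334 206]
side [297 198]
```

View pics/g.png

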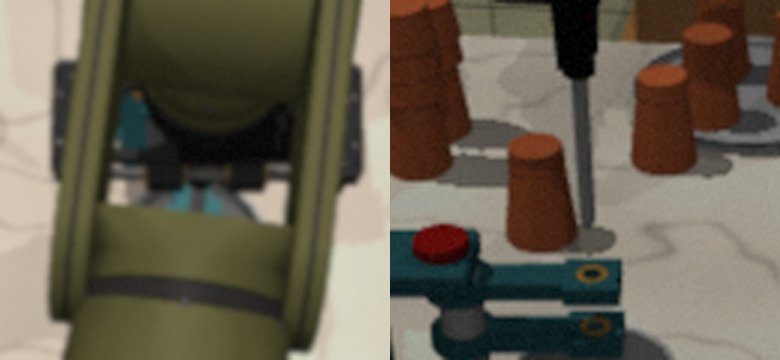

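The side view shows the rod held and hanging, with its tip at crop (588,225), above the brass ring at (592,273). From above, the wrist hides the tip. I'll fit the rod's axis from side-view pixels and depth.

```bash
cat >> h.py <<'E'
def rod(im,D,z0,z1,xy):
    """axis of the rod from the side view: per image row the middle of the rod, taken at surface depth + radius"""
    C=cloud("side",D);m=(C[...,2]>z0)&(C[...,2]<z1)&(np.hypot(C[...,0]-xy[0],C[...,1]-xy[1])<.03)&(D>0)
    A=[]
    for v in np.unique(np.where(m)[0]):
        us=np.where(m[v])[0]
        if len(us)<3: continue
        o,d=ray("side",us.mean(),v);k=np.sort(D[v,us])[:3].mean();p=o+d*k
        h=d.copy();h[2]=0;A.append(p+.006*h/np.linalg.norm(h))
    A=np.array(A);fx,fy=np.polyfit(A[:,2],A[:,0],1),np.polyfit(A[:,2],A[:,1],1)
    return A,fx,fy,np.std(A[:,0]-np.polyval(fx,A[:,2])),np.std(A[:,1]-np.polyval(fy,A[:,2]))
E
python3 - <<'E'
from h import *
im=cv2.imread("pics/g_side.png")[:,:,::-1];D=np.load("pics/g_side.npy")
A,fx,fy,sx,sy=rod(im,D,.195,.31,(.614,-.016));print(len(A),A[:,2].min(),A[:,2].max(),"slopes",fx[0],fy[0],sx,sy)
print("tip xy",[np.polyval(f,.187) for f in(fx,fy)],"collar",[np.polyval(f,.317) for f in(fx,fy)])
for z in(.2,.25,.3):print(z,proj("side",[.614,-.016,z]))
print(A[::6].round(4))
bs=brass("side",im,D);print(bs,plane("side",*bs,.145))
C=cloud("side",D);k=(abs(C[...,2]-.145)<.004)&(abs(C[...,0]-.61)<.03)&(abs(C[...,1]+.016)<.03)
print("arm rect side",cv2.minAreaRect((C[k][:,:2]*1000).astype(np.float32)),np.median(C[k][:,2]))
s=monitor.get_state();print(s["tcp_pos"],s["eef_rot"])
E
```

```text
47 0.19559583637837918 0.30795564271342735 slopes -0.004409233314963707 0.0013349731020472575 0.000451658329013316 0.0007899350700275915
tip xy [np.float64(0.6160033710002416), np.float64(-0.013507692231116464)] collar [np.float64(0.6154301706692963), np.float64(-0.01333414572785032)]
0.2 [297.80682427 198.18362928]
0.25 [296.63956244 178.69550572]
0.3 [295.41133224 158.1549812 ]
[[ 0.6155 -0.016   0.308 ]
 [ 0.6157 -0.0125  0.2956]
 [ 0.6155 -0.0127  0.2811]
 [ 0.6152 -0.013   0.2664]
 [ 0.6151 -0.0135  0.2513]
 [ 0.6159 -0.0137  0.2361]
 [ 0.6159 -0.015   0.2201]
 [ 0.6152 -0.0132  0.2057]]
(298.8218688964844, 218.6417236328125) [ 0.61435436 -0.01532971  0.145     ]
arm rect side ((616.4273681640625, -12.01953125), (47.59819412231445, 47.6227912902832), 4.89660120010376) 0.1434387075346567
[ 0.61378449 -0.01553381  0.34009534] [[-9.99999481e-01 -1.01000844e-03  1.30269264e-04]
 [-1.01000969e-03  9.99999490e-01 -9.50161517e-06]
 [-1.30259601e-04 -9.63318346e-06 -9.99999991e-01]]
```

```bash
python3 - <<'E'
from h import *
t=np.array(monitor.get_state()["tcp_pos"]);x,y=t[0]-.0013,t[1]-.0015
env.move_l([x,y,.308],feed=.06);env.sleep(.2)
im,D=cams.grab_frame("side")
A,fx,fy,sx,sy=rod(im,D,.165,.275,(x,y));print([np.polyval(f,.155) for f in(fx,fy)],fx[0],fy[0])
bs=brass("side",im,D);print(bs,plane("side",*bs,.145));s=monitor.get_state();print(s["tcp_pos"],s["contact_force"],s["clock"])
c=proj("side",[.614,-.016,.17]).astype(int);cv2.imwrite("pics/i.png",cv2.resize(im[c[1]-30:c[1]+40,c[0]-45:c[0]+45,::-1],None,fx=7,fy=7,interpolation=cv2.INTER_CUBIC))
E
```

```text
[np.float64(0.6148202634835398), np.float64(-0.015015630263247967)] -0.0025080664437666374 0.0011273748531074252
(298.64898681640625, 218.56488037109375) [ 0.6148154  -0.01560222  0.145     ]
[ 0.61270634 -0.01704297  0.30861377] [ 0.46775674  0.5290486  -1.85350607] 24.3417
```

View pics/i.png

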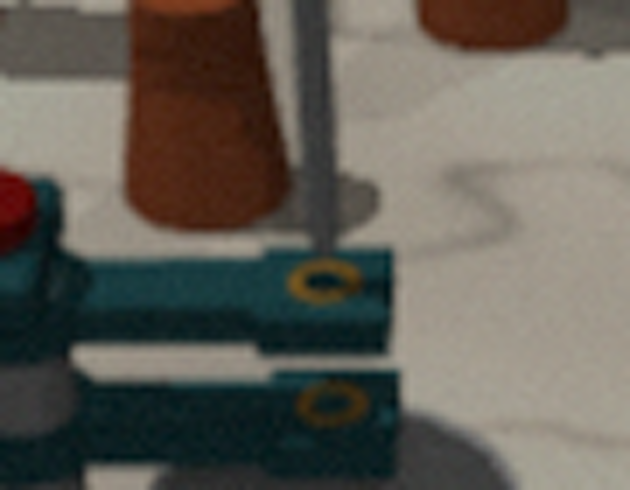

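Tip at crop (324,250), directly over the ring centre (324,282), with the gap I'd expect for its height. Inserting in small steps while watching the forces.

```bash
cat > ins.py <<'E'
from h import *
import sys
def down(goal,step=.008,lim=8):
    t=np.array(monitor.get_state()["tcp_pos"]);x,y,z=t
    f0=np.array(monitor.get_state()["contact_force"])
    while z>goal+1e-6:
        z=max(goal,z-step);env.move_l([x,y,z],feed=.04)
        s=monitor.get_state();f=np.array(s["contact_force"])-f0;print(round(z,4),f.round(1),np.round(s["tcp_pos"],4))
        if np.linalg.norm(f)>lim:print("STOP");break
    print(s["clock"])
if __name__=="__main__":down(float(sys.argv[1]),lim=float(sys.argv[2]))
E
python3 ins.py .186 8
```

```text
0.3006 [ 0.  -0.2  0.8] [ 0.6124 -0.017   0.2998]
0.2926 [-0.  -0.1  0.3] [ 0.6125 -0.017   0.292 ]
0.2846 [-0.6 -0.2  0.2] [ 0.6125 -0.017   0.284 ]
0.2766 [-0.5 -0.5  0.1] [ 0.6125 -0.017   0.276 ]
0.2686 [ 0.4 -1.1 -0.6] [ 0.6125 -0.017   0.268 ]
0.2606 [ 0.2 -0.7 -0.2] [ 0.6125 -0.017   0.26  ]
0.2526 [-0.6  0.1 -0.1] [ 0.6124 -0.017   0.252 ]
0.2446 [-0.9 -1.4 -0.8] [ 0.6124 -0.017   0.244 ]
0.2366 [-0.9 -1.2  1.4] [ 0.6124 -0.017   0.236 ]
0.2286 [ 0.7 -1.8 -0.4] [ 0.6124 -0.017   0.228 ]
0.2206 [-0.3 -0.9 -0.5] [ 0.6124 -0.017   0.22  ]
0.2126 [-1.2 -0.4  0.2] [ 0.6124 -0.017   0.212 ]
0.2046 [ 0.3  0.3 -0.4] [ 0.6124 -0.017   0.204 ]
0.1966 [-0.1 -0.5 -0.3] [ 0.6124 -0.017   0.196 ]
0.1886 [-0.9 -0.4  0.4] [ 0.6124 -0.017   0.188 ]
0.186 [-1.7 -0.8  0.1] [ 0.6126 -0.017   0.1858]
29.825
```

It went in with no resistance. One look to verify before handing in.

```bash
python3 - <<'E'
from h import *
env.sleep(.5);im,D=cams.grab_frame("side")
C=cloud("side",D);m=(np.hypot(C[...,0]-.614,C[...,1]+.016)<.1)&(C[...,2]>.042)&(C[...,2]<.056);print(C[m].min(0),C[m].max(0))
s=monitor.get_state();print(s["contact_force"],s["gripper_force"],s["opening"],s["tcp_pos"],s["clock"])
cv2.imwrite("pics/f.png",cv2.resize(im[170:270,230:350,::-1],None,fx=6,fy=6,interpolation=cv2.INTER_CUBIC))
E
```

```text
[ 0.55140048 -0.07964418  0.04201097] [0.7097778  0.05475808 0.0559568 ]
[ 0.12512584 -0.43820072 -1.58777771] 29.998086881951167 0.022371630053912513 [ 0.61272281 -0.01704104  0.18603618] 30.375
```

View pics/f.png

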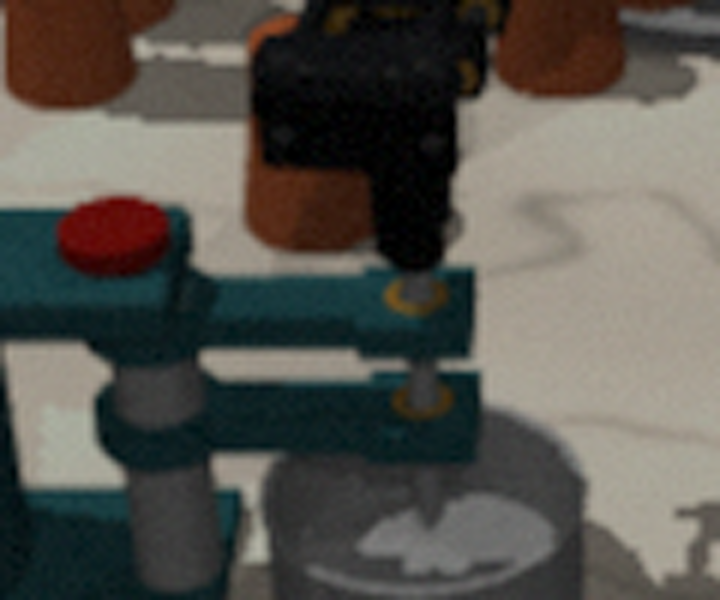

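The rod passes through both rings (417,295) and (423,400), its tip is inside the pan at (432,520), and the grip stands clear of the upper bushing. Handing in.

```bash
python3 -c "
from cell import env
print(env.close_job())"
```

```text
the job is handed in; nothing more can be done
None
```

The job is handed in, with no verdict returned: the pan is centred under the bushings to within about 2 mm, and the spindle is held upright through both with its tip inside the pan and its grip about 16 mm above the upper bushing. No cup, tumbler, jar or dish was seen to move, though a small unlisted rod beside the rack fell over.

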